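# Shut and pin the headstock drilling jig

## Robot

A 6-joint arm with a two-finger parallel gripper is mounted at the origin on the work surface. World frame = base frame: x ahead of the robot, y to its left, z up, the work surface at z = 0. Lengths are in m, angles in rad, forces in N, time in s.
With the tool pointing down it reaches from about 0.375 to 0.925 m from the base axis. Payload 5.7 kg.
Tool frame: the origin (TCP) lies at the very end of the fingers, on their centre line; the grasp point (between the pads) lies 19 mm behind it (env.grasp_offset is the z of the grasp point in the tool frame, in m); z points along the fingers, y is the direction in which the jaws open and shut (so a half turn about z gives the same grasp; the last joint's range is limited). The gripper opens to 85 mm and grips with 20 to 120 N. Pads are 22 mm wide; open, the fingers measure 114 mm over their backs; the gripper's body (76 mm by 85 mm) begins 54 mm behind the grasp point. The pads swing forward as they close: fully open they stand 13 mm farther back than shut.
Start: joints at [-1.405, 0.359, 1.51, -0, 1.272, -0.115], TCP at [0.166, -0.576, 0.231] pointing down, gripper open.
Joint ranges: [-2.97, 2.97], [-1.01, 2.36], [0.21, 2.38], [-0.96, 4.11], [0.2, 2.71], [-2.98, 2.98]. Speed limits (rad/s): [2.39, 2.39, 3.14, 3.14, 3.14, 3.14].

## Interface

Orientations are given as a rotation vector (axis times angle).
In Python, from bench import env, imaging gives the robot as it stands.
- The arm moves only by the shell command python3 -m crank 'ROWS' [FORCE]. ROWS is JSON, a list of rows, each a list of 3 entries, a list of its own where there are three numbers: the finger opening in cm, from 0 to 8.54, then the shift along the world's x, y, z in cm, then the turn, a rotation vector about the world's x, y, z in degrees. A call has 1 to 20 rows; each row shifts and turns the pose as measured when the row begins; what a row does not reach is not made up. A row lasts 1/12 s, in which the tool goes at most 41.7 mm and 7.16 degrees, less where a joint would pass 70% of its speed; a pose out of reach is approached as far as the arm can. A call with a gripper value outside its range is refused whole. The fingers move at their own pace and stop on an object; FORCE is the grip in N (left out, the last holds). Time passes only in rows, so rows that do not move let the fingers close. It gives the time, the measured TCP pose, the force and the opening at its end, in the units of the state.
- env.state(): the state, without advancing time (a new reading comes with each control period).
- imaging.camera(name): name is "scene" or "top" or "wrist"; returns a dict with "frame" (480x640x3 uint8, blue, green, red), "camera_matrix" (3x3 intrinsics, pixels), "k1" (the pictures are not rectified: a ray, as slopes to the right and down, at radius r is drawn at 1 + k1 r^2 times it, then the intrinsics apply), "eye" and "attitude" of the camera in the world; the wrist camera has in their place "T_tool_cam" (4x4, takes a point from camera to tool coordinates, whose origin is the TCP and whose axes are the flange's). Camera axes: x right, y up, looking along -z (the intrinsics and any distortion apply to the point x, -y, -z); pixel columns grow to the right and rows downward; lengths in m; the calibration is good to about 2 mm. A picture is of the moment at which its call begins: read the wrist's pose just before it. There is no depth.
- env.close_job(): hands the job in, once; it reports no verdict.
The state is a dict: "time": time; "joints": joint angles; "qvel": joint speeds; "effort": joint torques, N m; "ee_pos": TCP position; "tool_rot": TCP orientation; "force": force on the tool from outside, world axes, zero at the start; "torque": the same for the moment, N m; "width": opening from 0.0 (shut) to 1.0 (fully open).
Only numpy, scipy, OpenCV 4.12 (cv2) and the standard library are available. Lean on these libraries where they do the work, as an engineer would, in place of code of your own. Each camera call takes 0.05 s, during which the arm holds its last target.

## Task

Shut the hinged lid of the drilling jig over the guitar headstock that lies in it, then take the pin with the thick round cylindrical knob from the wooden rack and push it down through the hole in the lid into the hole below, until its knob sits on the lid. The lid rests on springy pads, so finish while still pressing down on the pin so that the halves stay fully shut: do not let go of the pin or lift off at the end. Leave the other two pins and the roll of tape where they are.

Things in the scene. Friction and masses are not known exactly. Their poses are not given: they have to be found in the camera images.
- jig: Plywood drilling jig, fixed: a board 170 (x) x 130 (y) x 24 mm with a guitar headstock of brown wood (14 mm thick) lying on it, top face 38 mm above the bench; a short neck stub, 48 mm wide, sticks out of the +x end as far as 180 mm from the origin, its top 43 mm above the bench. Origin: centre of the underside, on the bench; x runs from hinge end to neck end, z up.
- jig_hinge (a point): Middle of the lid's hinge axis, 38 mm above the bench along the jig's -x edge (85 mm from the jig's origin); the axis runs along the jig's y.
- lid_swing (a joint): Swing of the jig's lid in rad, growing as the free edge rises; starts half open. 0: the lid lies on its springy pads, unpressed, and is still 0.06 rad short of level (its free edge 9 mm too high). A stiff hinge keeps it where it is left and gives way to about 1 to 2 N at the free edge.
- lid_press (a joint): How far the lid is pressed down into its springy pads, in rad: 0 not pressed, 0.06 (its stop) pressed until it lies level, fully shut. With lid_swing at 0 this takes about 8 N straight down at the hole; it springs back to 0 when let go. The lid's slope above level is lid_swing + 0.06 - lid_press.
- lid_edge (a point): Middle of the lid's free edge on its outer (upper when shut) face, 155 mm from the hinge axis. The lid is a plywood plate 155 mm long from the hinge, 130 mm wide, 12 mm thick, about 0.25 kg; its underside lies in the plane of the hinge axis.
- jig_hole (a point): Centre of the mouth of the 12 mm hole in the headstock's top face, 38 mm above the bench, 117 mm from the hinge axis and 22 mm to the jig's +y side; it goes straight down to the bench. With the lid shut its own 12 mm hole lies straight above, lid top 50 mm above the bench (about 57 mm at the hole while the lid rests unpressed on the pads).
- pin_knob (a point): Centre of the black cylindrical knob (26 mm diameter, 32 mm tall) of the pin to use; under the knob a steel shank 10 mm in diameter, 38 mm long with a tapered foot, 0.06 kg. It stands upright in one of the rack's three holes, knob underside (16 mm below this point) resting on the rack's top. z is the pin's axis, up.
- pin_tip (a point): Lower end of that pin's shank, 54 mm below the knob's centre.
- pin: The same pin; origin on its axis at the knob's underside, z up.
- rack: Light wooden block 60 (x) x 180 (y) x 46 mm, fixed to the bench, with three holes 60 mm apart along its y (at -60, 0 and +60 mm). Origin: centre of its underside.
- tee_pin: Pin with a T-shaped head (42 mm bar, 28 mm above the rack's top), standing in the rack; leave it alone. Origin on its axis at rack top.
- ball_pin: Pin with a small ball head (20 mm, 28 mm above the rack's top), standing in the rack; leave it alone. Origin on its axis at rack top.
- tape: Roll of blue tape, 84 mm diameter, 24 mm high, lying flat beyond the rack; leave it alone. Origin: centre of its underside.
Things that resemble listed ones, but are neither listed nor needed, are in the scene too. Leave any green or yellow look-alike of the pin alone.

How it is judged:
On the way, in this order (a step that is already met when the one before it is completed fails the run):
1. the lid is brought down onto its pads (value of joint lid_swing below 0.08 rad), for 0.2 s.
2. the pin is through the lid's hole and in the hole below (z of pin_tip in the frame of jig below 0.03 m and horizontal distance between pin_tip and jig_hole below 0.006 m and value of joint lid_swing below 0.08 rad), for 0.1 s.
At the end, for the whole second after the job is handed in: The lid is fully shut (lid_swing below 0.02, lid_press above 0.042 rad); the round-knobbed pin is upright within 0.1 rad in the hole, its tip within 5 mm of the axis and at most 4 mm short of home; the robot still presses on the pin, and the pin on the jig (over 3 N each) (value of joint lid_swing below 0.02 rad and value of joint lid_press above 0.042 rad and z of pin_tip in the frame of jig below 0.016 m and horizontal distance between pin_tip and jig_hole below 0.005 m and angle between pin_tip's own z axis and vertical below 0.1 rad and contact force between pin and jig above 3 N and contact force between any of the fingers, the arm and pin above 3 N); the arm keeps its last pose, push and grip.
It fails at once if the T-headed pin is disturbed (distance of tee_pin from where it was at the start of the episode above 0.025 m).
It fails at once if the ball-headed pin is disturbed (distance of ball_pin from where it was at the start of the episode above 0.025 m).
It fails at once if the roll of tape is disturbed (distance of tape from where it was at the start of the episode above 0.025 m).
It also fails if it takes over 58 s, if anything falls off the work surface, if the arm or the gripper's body presses on something with over 40 N, if the wrist force passes 120 N, or if a joint passes its speed limit or range.

## Working session

There is one attempt and no reset: what is moved stays moved. The work goes in short steps, Python scripts to look and compute and a shell command to move; the robot and the scene stay as the last step left them, time stands still between calls to the robot, and variables do not carry over. Pictures are saved under pics/ and viewed, and the job is handed in when it is done.

```bash
ls; mkdir -p pics
python3 - <<'E'
from bench import env, imaging
import cv2
s=env.state(); print({k:s[k] for k in ("time","ee_pos","tool_rot","force","width")}, env.grasp_offset)
for n in("scene","top","wrist"):
    c=imaging.camera(n); cv2.imwrite(f"pics/{n}0.png",c["frame"]); print(n,{k:v for k,v in c.items() if k!="frame"})
E
```

```text
pics
{'time': 0.0, 'ee_pos': array([ 0.16615638, -0.57582832,  0.23042155]), 'tool_rot': array([-3.10882731e+00, -4.39343678e-01,  5.19077820e-05]), 'force': array([-0.15600658, -0.21711419,  0.86598447]), 'width': 0.9999561130236827} -0.0187
scene {'camera_matrix': array([[479.12375951,   0.        , 322.0161535 ],
       [  0.        , 479.12375951, 243.72494929],
       [  0.        ,   0.        ,   1.        ]]), 'k1': -0.06521330520639151, 'eye': array([0.82421885, 0.51662315, 0.45762132]), 'attitude': array([0.29687533, 1.26628525, 2.43254108])}
top {'camera_matrix': array([[524.13669347,   0.        , 313.80922275],
       [  0.        , 524.13669347, 236.42811067],
       [  0.        ,   0.        ,   1.        ]]), 'k1': 0.026041746989629994, 'eye': array([4.77451826e-01, 7.14137296e-04, 9.47417966e-01]), 'attitude': array([ 0.08001369, -0.07532854, -1.57115984])}
wrist {'camera_matrix': array([[363.01071226,   0.        , 322.93966492],
       [  0.        , 363.01071226, 238.06126803],
       [  0.        ,   0.        ,   1.        ]]), 'k1': 0.02376041938998616, 'T_tool_cam': array([[-2.24768244e-04,  9.48151883e-01,  3.17817489e-01,
         8.13319016e-02],
       [ 9.99999974e-01,  2.02012982e-04,  1.04554500e-04,
        -3.79787907e-04],
       [ 3.49302875e-05,  3.17817505e-01, -9.48151904e-01,
        -1.41654977e-01],
       [ 0.00000000e+00,  0.00000000e+00,  0.00000000e+00,
         1.00000000e+00]])}
```

View pics/scene0.png

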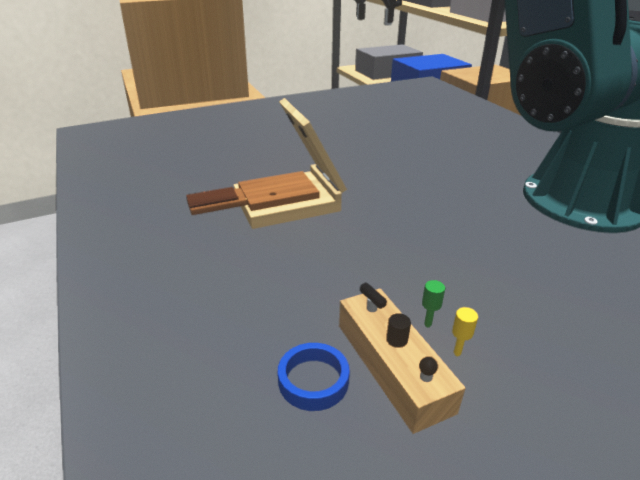

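View pics/top0.png

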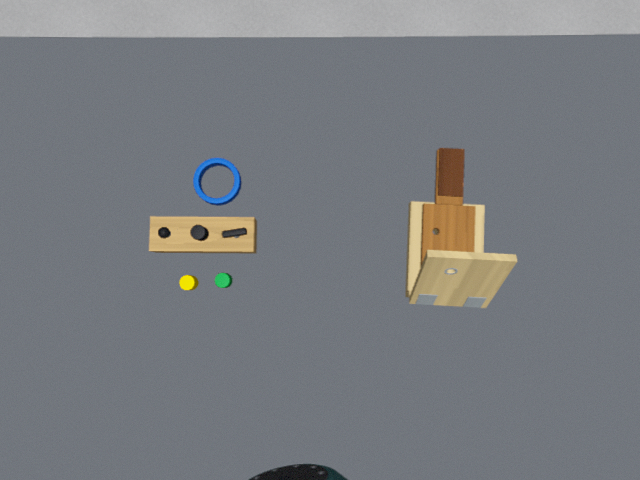

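View pics/wrist0.png

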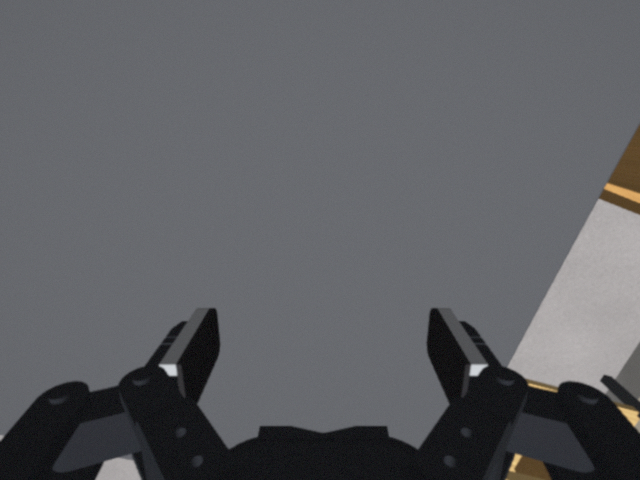

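Top view (up is +x, left is +y): the rack is at (202,234). The candidates are the ball pin (164,233), black cylinder knob (199,232), T pin (234,233), yellow look-alike (188,283) and green look-alike (223,280). I choose the black cylinder at (199,232), which is (399,331) in the scene view. The jig is around (447,250) with its hole at (436,231). The lid is half open, with its hole at (450,271).

```bash
cat > h.py <<'E'
import numpy as np, cv2
from scipy.spatial.transform import Rotation as R
from bench import env, imaging
def ray(c,u,v,pose=None):
    K=c["camera_matrix"];k=c["k1"]
    p=cv2.undistortPoints(np.array([[[u,v]]],float),K,np.array([k,0,0,0,0.]))[0,0]
    d=np.array([p[0],-p[1],-1])
    if "eye" in c: return c["eye"],R.from_rotvec(c["attitude"]).as_matrix()@d
    T=c["T_tool_cam"];Rt=R.from_rotvec(pose[1]).as_matrix()
    return pose[0]+Rt@T[:3,3],Rt@T[:3,:3]@d
def atz(c,u,v,z,pose=None):
    o,d=ray(c,u,v,pose); return o+d*(z-o[2])/d[2]
def proj(c,P,pose=None):
    if "eye" in c: o=c["eye"];M=R.from_rotvec(c["attitude"]).as_matrix()
    else:
        T=c["T_tool_cam"];Rt=R.from_rotvec(pose[1]).as_matrix();o=pose[0]+Rt@T[:3,3];M=Rt@T[:3,:3]
    q=M.T@(np.array(P)-o); x,y=q[0]/-q[2],-q[1]/-q[2]; r=x*x+y*y; f=1+c["k1"]*r
    K=c["camera_matrix"]; return np.array([K[0,0]*x*f+K[0,2],K[1,1]*y*f+K[1,2]])
def pose():
    s=env.state(); return np.array(s["ee_pos"]),np.array(s["tool_rot"])
def crop(img,x0,y0,x1,y1,k,fn):
    cv2.imwrite(fn,cv2.resize(img[y0:y1,x0:x1],None,fx=k,fy=k,interpolation=cv2.INTER_CUBIC))
E
python3 - <<'E'
from h import *
t=cv2.imread("pics/top0.png")
crop(t,140,150,270,295,5,"pics/c_rack.png")   
crop(t,395,140,525,315,4,"pics/c_jig.png")
s=cv2.imread("pics/scene0.png"); crop(s,180,90,360,230,4,"pics/c_jig_s.png"); crop(s,330,270,490,430,4,"pics/c_rack_s.png")
E
```

```text
(no output)
```

View pics/c_rack.png

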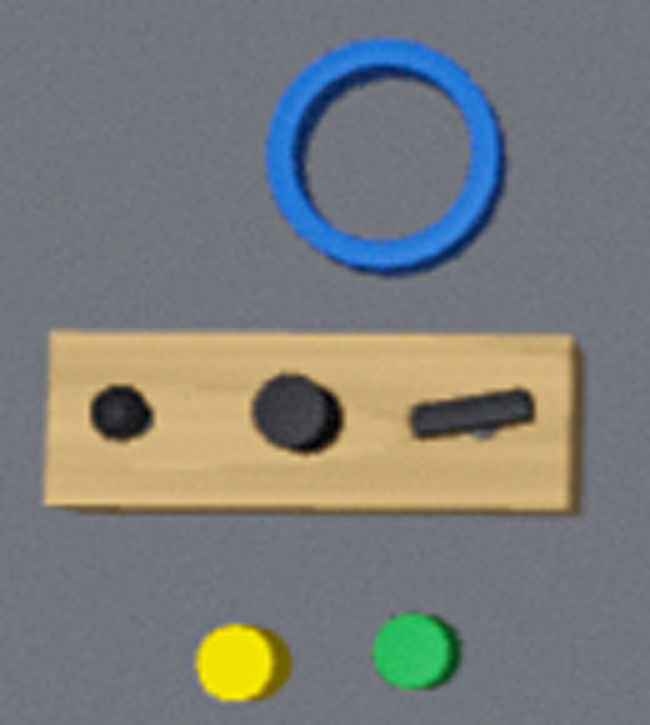

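View pics/c_jig.png

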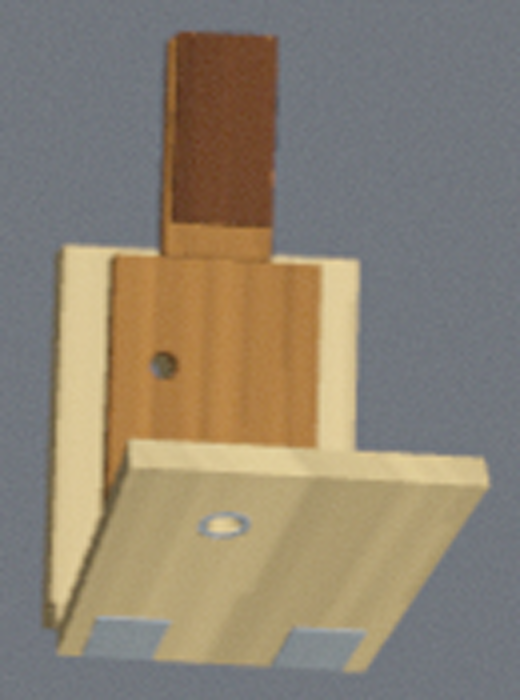

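View pics/c_jig_s.png

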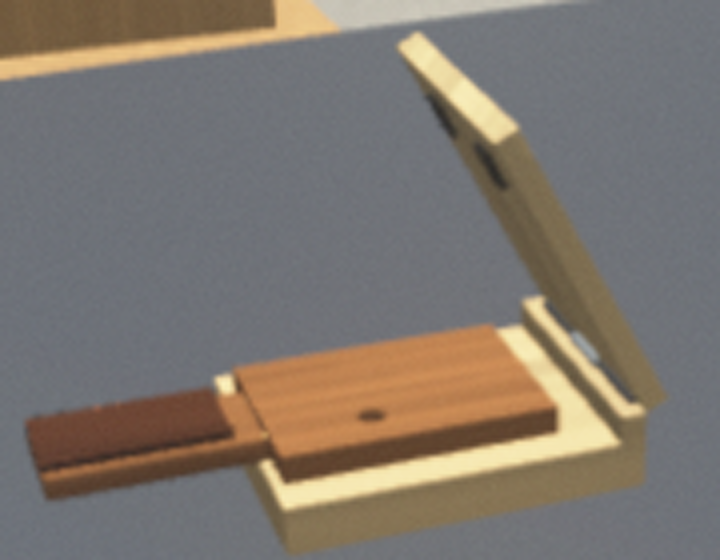

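View pics/c_rack_s.png

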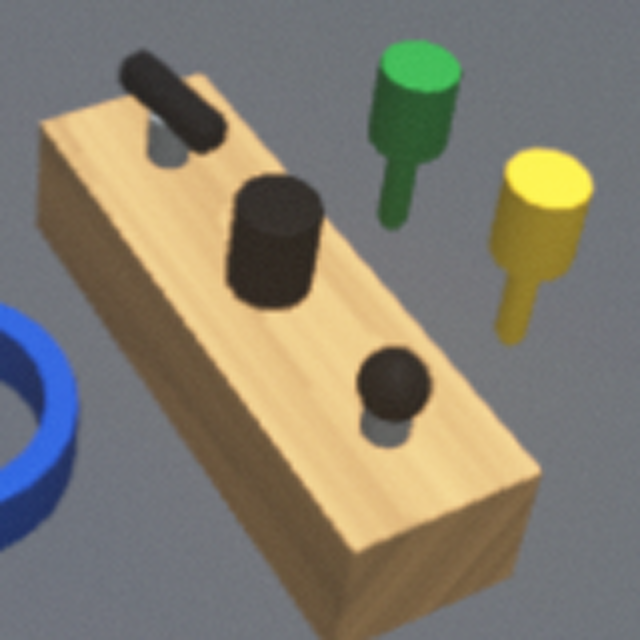

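Run:
```python
from h import *
np.set_printoptions(precision=4,suppress=True)
c=imaging.camera("top"); s=imaging.camera("scene")
def tr(X,Y,z): return atz(c,140+(X+.5)/5-.5,150+(Y+.5)/5-.5,z)
def tj(X,Y,z): return atz(c,395+(X+.5)/4-.5,140+(Y+.5)/4-.5,z)
def sj(X,Y,z): return atz(s,180+(X+.5)/4-.5,90+(Y+.5)/4-.5,z)
def sr(X,Y,z): return atz(s,330+(X+.5)/4-.5,270+(Y+.5)/4-.5,z)
print("knob top",tr(292,412,.078), sr(278,206,.078))
print("ball",tr(121,412,.074),sr(394,384,.074),"tee",tr(472,414,.074))
print("rack corners",[tr(*p,.046) for p in[(50,331),(573,337),(570,510),(45,506)]])
print("tape",tr(386,156,.024),"yel",tr(236,663,.07),"grn",tr(415,651,.07))
print("hole",tj(164,366,.038),sj(372,415,.038))
a,b=tj(63,247,.024),tj(358,260,.024); print("edge",a,b,np.linalg.norm(a-b), (a+b)/2)
print("edge scene", sj(290,512,.024), sj(216,378,.024))
d=(b-a); yaw=np.arctan2(-d[0],-d[1])  # jig y = a-b
yv=(a-b)/np.linalg.norm(a-b); xv=np.array([yv[1],-yv[0],0]); print("x axis",xv,np.degrees(np.arctan2(xv[1],xv[0])))
h=tj(164,366,.038)
O=h-32e-3*xv-22e-3*yv; O[2]=0; O2=(a+b)/2-.085*xv
print("origin",O,O2)
H=O-.085*xv; H[2]=.038
# lid angle fit: hole in top outer? project predicted points
for th in (0.8,0.9,1.0,1.1,1.2):
    lx=xv*np.cos(th)+np.array([0,0,np.sin(th)]); lz=-xv*np.sin(th)+np.array([0,0,np.cos(th)])
    pts={n:H+lx*.155+yv*y+lz*z for n,y,z in[("LB",.065,0),("RB",-.065,0),("LT",.065,.012),("RT",-.065,.012)]}
    print(th,{n:np.round((proj(c,p)-[395,140]+.5)*4).astype(int).tolist() for n,p in pts.items()},{n:np.round((proj(s,p)-[180,90]+.5)*4).astype(int).tolist() for n,p in pts.items()}, pts["LT"]/2+pts["RT"]/2)
```

```text
knob top [0.5715 0.1963 0.078 ] [0.5742 0.1995 0.078 ]
ball [0.572  0.2543 0.074 ] [0.5798 0.2648 0.074 ] tee [0.5711 0.137  0.074 ]
rack corners [array([0.6033, 0.2877, 0.046 ]), array([0.6009, 0.1067, 0.046 ]), array([0.5408, 0.1071, 0.046 ]), array([0.5426, 0.2877, 0.046 ])]
tape [0.6694 0.1767 0.024 ] yel [0.4883 0.215  0.07  ] grn [0.4921 0.1555 0.07  ]
hole [ 0.5765 -0.2088  0.038 ] [ 0.5776 -0.2072  0.038 ]
edge [ 0.6314 -0.1685  0.024 ] [ 0.6252 -0.2989  0.024 ] 0.13050009947161803 [ 0.6283 -0.2337  0.024 ]
edge scene [ 0.6313 -0.165   0.024 ] [ 0.6252 -0.2967  0.024 ]
x axis [ 0.9989 -0.0477  0.    ] -2.7342401023542275
origin [ 0.5435 -0.2293  0.    ] [ 0.5434 -0.2297  0.024 ]
0.8 {'LB': [118, 353], 'RB': [460, 369], 'LT': [122, 373], 'RT': [468, 389]} {'LB': [414, 215], 'RB': [324, 110], 'LT': [434, 193], 'RT': [341, 90]} [ 0.5579 -0.23    0.1576]
0.9 {'LB': [122, 381], 'RB': [470, 396], 'LT': [126, 404], 'RT': [477, 420]} {'LB': [441, 187], 'RB': [347, 85], 'LT': [463, 167], 'RT': [366, 67]} [ 0.5455 -0.2294  0.1669]
1.0 {'LB': [127, 412], 'RB': [478, 428], 'LT': [130, 438], 'RT': [485, 454]} {'LB': [470, 162], 'RB': [373, 63], 'LT': [493, 143], 'RT': [393, 46]} [ 0.5322 -0.2287  0.1749]
1.1 {'LB': [130, 446], 'RB': [486, 463], 'LT': [133, 475], 'RT': [492, 491]} {'LB': [501, 139], 'RB': [400, 42], 'LT': [526, 123], 'RT': [422, 28]} [ 0.5182 -0.2281  0.1816]
1.2 {'LB': [133, 484], 'RB': [493, 501], 'LT': [135, 514], 'RT': [497, 531]} {'LB': [534, 120], 'RB': [429, 25], 'LT': [560, 106], 'RT': [452, 13]} [ 0.5036 -0.2274  0.1868]
```

Run:
```python
from h import *
np.set_printoptions(precision=4,suppress=True)
p=pose(); print(env.state()["time"]); print(R.from_rotvec(p[1]).as_matrix())
for th in (1.09,.9,.7,.5,.3,.15,.06,0): print(th,.4586+.14*np.cos(th)-.012*np.sin(th),.038+.14*np.sin(th)+.012*np.cos(th))
```

```text
0.25
[[ 0.9608  0.2771 -0.0001]
 [ 0.2771 -0.9608  0.001 ]
 [ 0.0001 -0.001  -1.    ]]
1.09 0.5127084283891482 0.16767759242543184
0.9 0.5362254726423632 0.15512508696709568
0.7 0.557947293972976 0.1373685824606906
0.5 0.5757084522014018 0.11565056614727291
0.3 0.5888008659976488 0.09083686680209481
0.15 0.5952346933213627 0.0707865914815364
0.06 0.5976285075131753 0.058373367386344695
0 0.5986 0.05
```

```bash
python3 -m crank '[[0,[2.4,2.9,0],[0,0,6.2]],[0,[2.4,2.9,0],[0,0,6.2]],[0,[2.4,2.9,0],[0,0,6.2]],[0,[2.4,2.9,0],[0,0,6.2]],[0,[2.4,2.9,0],[0,0,6.2]],[0,[2.4,2.9,0],[0,0,6.2]],[0,[2.4,2.9,0],[0,0,6.2]],[0,[2.4,2.9,0],[0,0,6.2]],[0,[2.4,2.9,0],[0,0,6.2]],[0,[2.4,2.9,0],[0,0,6.2]],[0,[2.4,2.9,0],[0,0,6.2]],[0,[2.4,2.9,0],[0,0,6.2]]]' 60; python3 -c "
from h import *
print(R.from_rotvec(pose()[1]).as_matrix().round(3))"
```

```text
time: 1.25
ee_pos: [0.4583, -0.2191, 0.2307]
tool_rot: [2.154, 2.278, 0.001]
force: [-0.0, -0.7, -0.5]
width: -0.005
[[-0.056  0.998  0.005]
 [ 0.998  0.056 -0.004]
 [-0.004  0.005 -1.   ]]
```

```bash
python3 -m crank '[[0,[0,-0.9,-4],[0,0,-3.2]],[0,[0,0,-4],[0,0,0]],[0,[1.5,0,0],[0,0,0]],[0,[1.5,0,0],[0,0,0]],[0,[1,0,0],[0,0,0]]]'
python3 -c "
from h import *
c=imaging.camera('scene'); crop(c['frame'],180,40,400,230,3,'pics/l1.png')"
```

```text
time: 1.67
ee_pos: [0.5043, -0.2184, 0.149]
tool_rot: [2.196, 2.235, 0.005]
force: [-2.1, 0.0, 0.1]
width: -0.002
```

View pics/l1.png

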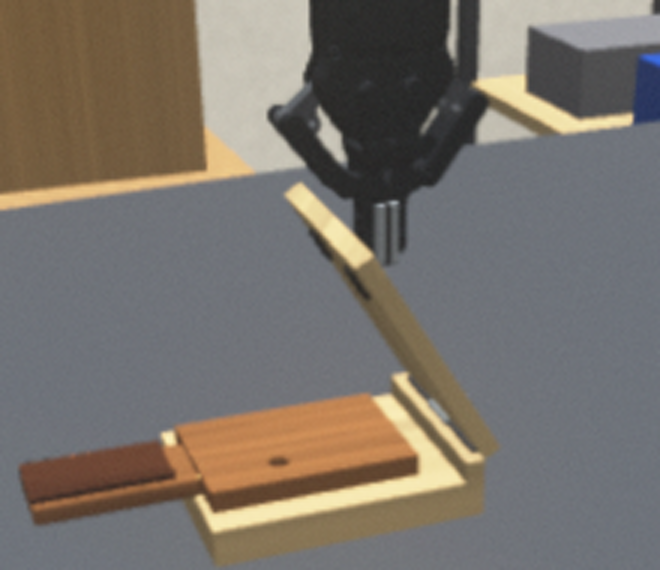

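```bash
python3 -m crank '[[0,[1.6,0,-1.0],[0,0,0]],[0,[1.4,0,-1.2],[0,0,0]],[0,[1.3,0,-1.4],[0,0,0]],[0,[1,0,-1.6],[0,0,0]]]'
python3 -m crank '[[0,[0.8,0,-1.6],[0,0,0]],[0,[0.6,0,-1.6],[0,0,0]]]'
python3 -c "
from h import *
c=imaging.camera('scene'); crop(c['frame'],180,40,400,230,3,'pics/l2.png')"
```

```text
time: 2.05
ee_pos: [0.5645, -0.2228, 0.1033]
tool_rot: [2.188, 2.225, 0.009]
force: [-2.0, 0.1, 1.8]
width: -0.002
time: 2.22
ee_pos: [0.5824, -0.2249, 0.0729]
tool_rot: [2.185, 2.22, 0.011]
force: [-1.2, -0.5, 1.0]
width: 0.002
```

View pics/l2.png

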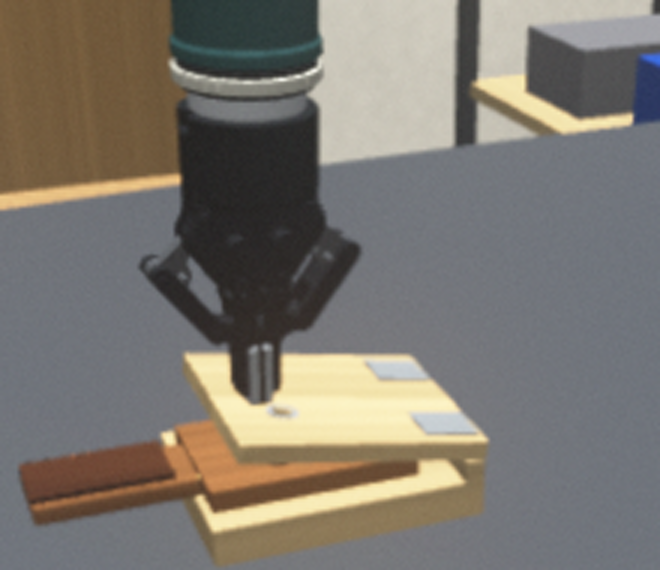

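The lid is nearly shut, with the tip on its top face. I'll press straight down in small steps.

```bash
python3 -m crank '[[0,[0,0,-0.8],[0,0,0]],[0,[0,0,-0.6],[0,0,0]],[0,[0,0,-0.4],[0,0,0]]]'; python3 -m crank '[[0,[0,0,-0.4],[0,0,0]],[0,[0,0,-0.3],[0,0,0]],[0,[0,0,0],[0,0,0]],[0,[0,0,0],[0,0,0]]]'
```

```text
time: 2.52
ee_pos: [0.5848, -0.2265, 0.0539]
tool_rot: [2.184, 2.217, 0.014]
force: [-1.0, 2.4, 4.5]
width: 0.0
time: 2.85
ee_pos: [0.585, -0.2271, 0.0518]
tool_rot: [2.183, 2.214, 0.016]
force: [-0.8, 2.1, 5.8]
width: 0.003
```

```bash
python3 -m crank '[[0,[0,0,4],[0,0,0]],[0,[0,-1,4],[0,0,-0.9]],[0,[0,-2,4],[0,0,0]],[0,[0,-1,2],[0,0,0]],[0,[0,0,0],[0,0,0]],[0,[0,0,0],[0,0,0]]]'
python3 - <<'E'
from h import *
p=pose();print(p)
c=imaging.camera('wrist'); cv2.imwrite('pics/w1.png',c['frame']); print(proj(c,[.5768,-.2082,.057],p))
crop(c['frame'],200,60,440,240,3,'pics/w1c.png')
t=imaging.camera('top'); crop(t['frame'],395,140,525,315,4,"pics/t1.png")
E
```

```text
time: 3.35
ee_pos: [0.5807, -0.2666, 0.1975]
tool_rot: [2.202, 2.196, 0.014]
force: [0.1, -0.2, -1.4]
width: 0.001
(array([ 0.58071792, -0.26663267,  0.19748038]), array([2.20218882, 2.19576533, 0.01364623]))
[312.89770679 146.15034772]
```

View pics/w1.png

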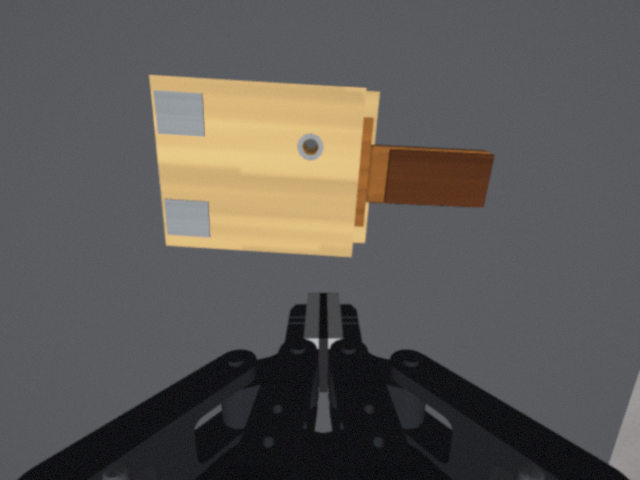

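View pics/w1c.png

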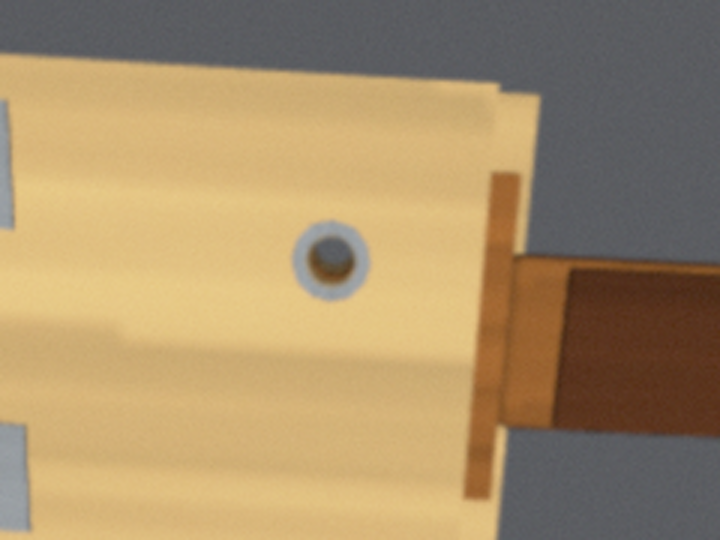

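View pics/t1.png

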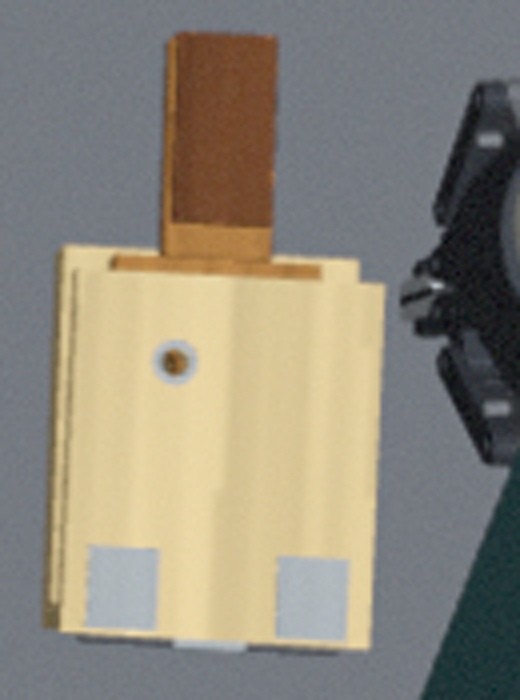

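```bash
python3 - <<'E'
from h import *
p=pose()
c=imaging.camera('wrist');t=imaging.camera('top')
print(atz(c,310.2,146.5,.057,p), atz(t,395+175.5/4-.5,140+362.5/4-.5,.057))
print(R.from_rotvec(p[1]).as_matrix().round(3))
E
python3 -m crank '[[5.5,[0,4,0],[0,0,0]],[5.5,[0,4,0],[0,0,0]],[5.5,[0,4,0],[0,0,0]],[5.5,[0,4,0],[0,0,0]],[5.5,[0,4,0],[0,0,0]],[5.5,[0,4,0],[0,0,0]],[5.5,[0,4,0],[0,0,0]],[5.5,[-0.5,4,0],[0,0,0]],[5.5,[-0.3,4,0],[0,0,0]],[5.5,[0,4,0],[0,0,0]],[5.5,[0,1,0],[0,0,0]],[5.5,[0,0,0],[0,0,0]]]'
python3 - <<'E'
from h import *
p=pose();print(p,R.from_rotvec(p[1]).as_matrix().round(3))
c=imaging.camera('wrist'); cv2.imwrite('pics/w2.png',c['frame']); print(proj(c,[.5715,.1963,.078],p))
crop(c['frame'],200,60,440,240,3,'pics/w2c.png')
E
```

```text
[ 0.57400573 -0.20731042  0.057     ] [ 0.5761804  -0.20915867  0.057     ]
[[ 0.003  1.     0.027]
 [ 1.    -0.002 -0.015]
 [-0.015  0.027 -1.   ]]
time: 4.55
ee_pos: [0.5528, 0.1615, 0.1719]
tool_rot: [-2.221, -2.217, 0.026]
force: [0.1, 0.3, 0.0]
width: 0.641
(array([0.55280964, 0.16148682, 0.17188168]), array([-2.22080109, -2.21746567,  0.02551788])) [[ 0.001  1.    -0.014]
 [ 1.    -0.002 -0.009]
 [-0.009 -0.014 -1.   ]]
[354.16355407 190.99397289]
```

View pics/w2.png

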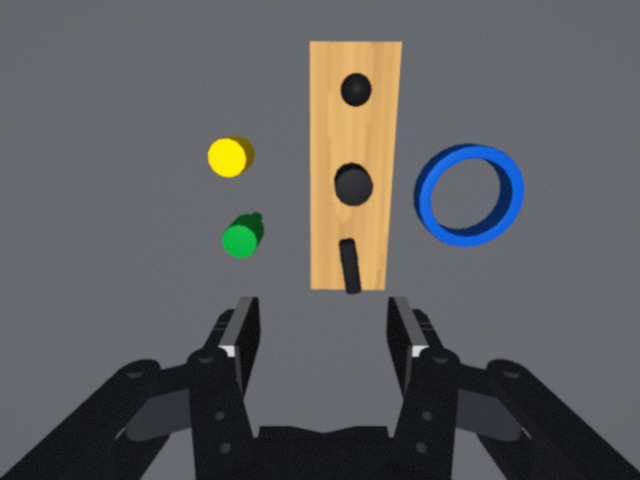

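View pics/w2c.png

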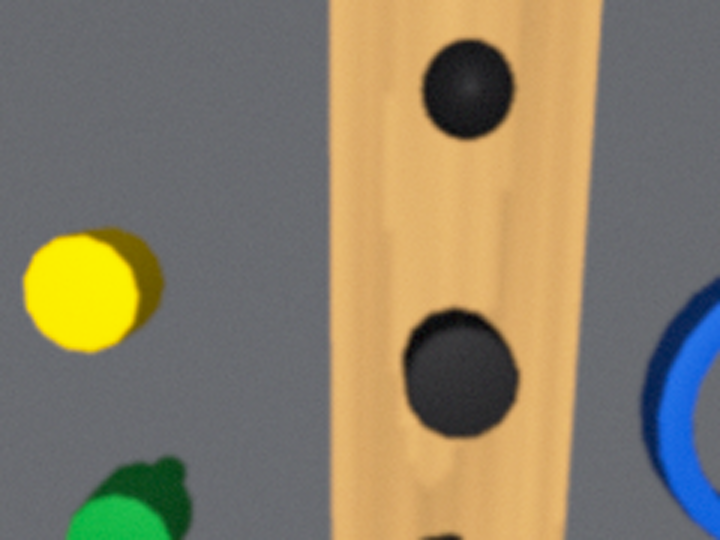

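```bash
python3 - <<'E'
from h import *
p=pose()
c=imaging.camera('wrist'); print(atz(c,353.9,186.4,.078,p))
E
python3 -m crank '[[5.5,[1,2,0],[0.5,-0.8,0]],[5.5,[0,0,0],[0,0,0]],[5.5,[0,0,0],[0,0,0]]]'
python3 - <<'E'
from h import *
p=pose();print(p,R.from_rotvec(p[1]).as_matrix().round(3))
c=imaging.camera('wrist'); cv2.imwrite('pics/w3.png',c['frame'])
crop(c['frame'],260,120,460,280,4,'pics/w3c.png')
E
```

```text
[0.5709332  0.19845859 0.078     ]
time: 4.9
ee_pos: [0.5628, 0.1742, 0.1701]
tool_rot: [2.228, 2.213, -0.008]
force: [-0.9, -1.6, -0.2]
width: 0.646
(array([0.56278675, 0.17420457, 0.17012544]), array([ 2.22820689,  2.21324059, -0.00802628])) [[ 0.007  1.    -0.003]
 [ 1.    -0.007 -0.004]
 [-0.004 -0.003 -1.   ]]
```

View pics/w3c.png

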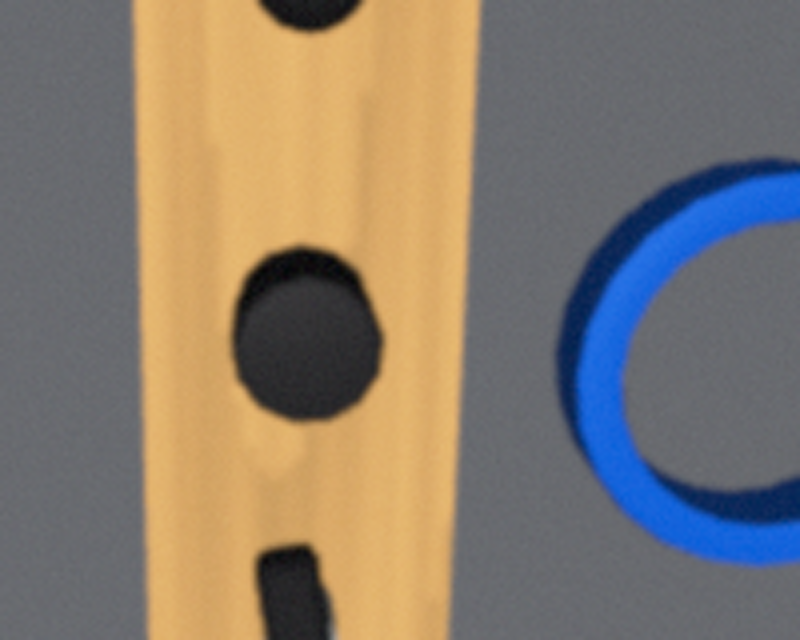

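```bash
python3 - <<'E'
from h import *
p=pose()
c=imaging.camera('wrist'); print(atz(c,337.4,206.0,.078,p))
E
python3 -m crank '[[5.5,[0.9,2.4,0],[0,0,0]],[5.5,[0,0,-2],[0,0,0]],[5.5,[0,0,-2],[0,0,0]],[5.5,[0,0,-1],[0,0,0]],[5.5,[0,0,0],[0,0,0]]]'
python3 - <<'E'
from h import *
p=pose();print(p,R.from_rotvec(p[1]).as_matrix().round(3))
c=imaging.camera('wrist'); cv2.imwrite('pics/w4.png',c['frame']); print(proj(c,[.5715,.198,.078],p))
E
```

```text
[0.57195656 0.19970663 0.078     ]
time: 5.42
ee_pos: [0.574, 0.1922, 0.1203]
tool_rot: [2.236, 2.202, -0.006]
force: [-0.4, -0.5, -0.2]
width: 0.649
(array([0.57402744, 0.19223282, 0.1202563 ]), array([ 2.23551798,  2.20196025, -0.0056204 ])) [[ 0.015  1.     0.   ]
 [ 1.    -0.015 -0.005]
 [-0.005  0.    -1.   ]]
[319.0216596  263.02778698]
```

View pics/w4.png

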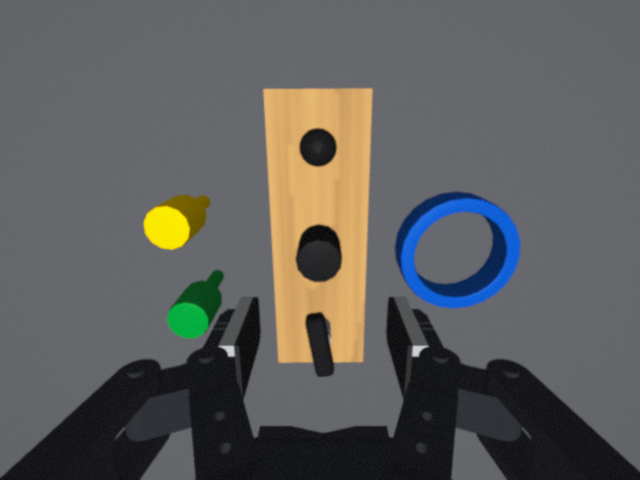

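```bash
python3 -m crank '[[5.5,[-0.2,0.8,0],[0,0,0]],[5.5,[0,0,-2],[0,0,0]],[5.5,[0,0,-2],[0,0,0]],[5.5,[0,0,0],[0,0,0]]]'
```

```text
time: 5.8
ee_pos: [0.5752, 0.2006, 0.0849]
tool_rot: [2.236, 2.196, 0.005]
force: [-0.4, -0.0, -0.2]
width: 0.641
```

```bash
python3 -m crank '[[5.5,[-0.3,-0.1,-1],[0,0,0.5]],[5.5,[0,0,-1],[0,0,0]],[5.5,[0,0,-1],[0,0,0]],[5.5,[0,0,0],[0,0,0]]]';python3 - <<'E'
from h import *
p=pose();print(p,R.from_rotvec(p[1]).as_matrix().round(3))
c=imaging.camera('wrist'); cv2.imwrite('pics/w5.png',c['frame'])
E
```

```text
time: 6.13
ee_pos: [0.5738, 0.2005, 0.0564]
tool_rot: [2.224, 2.205, 0.012]
force: [-1.3, -0.8, -0.5]
width: 0.641
(array([0.57380922, 0.20054289, 0.05641107]), array([2.22363627, 2.20466202, 0.01173942])) [[ 0.009  1.     0.013]
 [ 1.    -0.009 -0.002]
 [-0.002  0.013 -1.   ]]
```

View pics/w5.png

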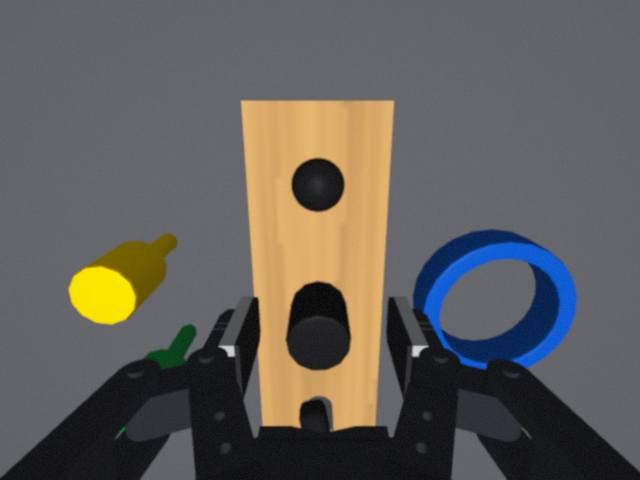

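```bash
python3 -m crank '[[5.5,[-0.2,-0.1,-0.4],[0.1,0.7,0]],[5.5,[0,0,0],[0,0,0]]]'; python3 -m crank '[[1.5,[0,0,0],[0,0,0]],[1.5,[0,0,0],[0,0,0]],[1.5,[0,0,0],[0,0,0]],[1.5,[0,0,0],[0,0,0]],[1.5,[0,0,0],[0,0,0]],[1.5,[0,0,0],[0,0,0]],[1.5,[0,0,0],[0,0,0]],[1.5,[0,0,0],[0,0,0]]]' 80
python3 - <<'E'
from h import *
p=pose();print(p,R.from_rotvec(p[1]).as_matrix().round(3))
c=imaging.camera('wrist'); cv2.imwrite('pics/w6.png',c['frame'])
E
```

```text
time: 6.35
ee_pos: [0.5727, 0.1999, 0.0535]
tool_rot: [2.23, 2.212, 0.002]
force: [-0.5, 0.6, -0.3]
width: 0.645
time: 7.02
ee_pos: [0.5729, 0.1998, 0.0549]
tool_rot: [2.231, 2.211, 0.003]
force: [-0.1, -0.2, -0.8]
width: 0.276
(array([0.57293038, 0.19982402, 0.05492326]), array([2.23091312, 2.21111845, 0.00260728])) [[ 0.009  1.     0.002]
 [ 1.    -0.009  0.001]
 [ 0.001  0.002 -1.   ]]
```

View pics/w6.png

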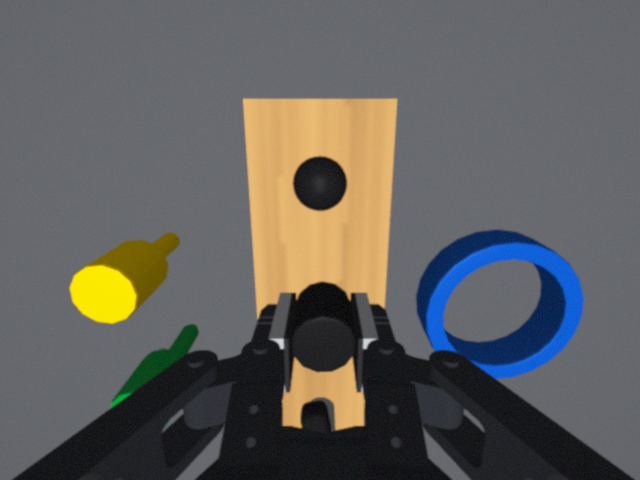

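```bash
python3 -m crank '[[1,[0,0,0],[0,0,0]],[1,[0,0,0],[0,0,0]],[1,[0,0,1],[0,0,0]],[1,[0,0,1],[0,0,0]],[1,[0,0,1.5],[0,0,0]],[1,[0,0,2],[0,0,0]],[1,[0,0,2],[0,0,0]],[1,[0,0,2],[0,0,0]],[1,[0,0,2],[0,0,0]],[1,[0,0,0],[0,0,0]]]'
python3 - <<'E'
from h import *
p=pose();print(p,R.from_rotvec(p[1]).as_matrix().round(3))
c=imaging.camera('scene'); crop(c['frame'],280,150,520,330,3,'pics/s7.png')
c=imaging.camera('wrist'); cv2.imwrite('pics/w7.png',c['frame'])
E
```

```text
time: 7.9
ee_pos: [0.5736, 0.1999, 0.1806]
tool_rot: [2.23, 2.21, 0.007]
force: [0.5, -0.7, 0.3]
width: 0.278
(array([0.57362213, 0.19992787, 0.18056283]), array([2.22957366, 2.20970304, 0.00732317])) [[ 0.009  1.     0.005]
 [ 1.    -0.009  0.002]
 [ 0.002  0.005 -1.   ]]
```

View pics/s7.png

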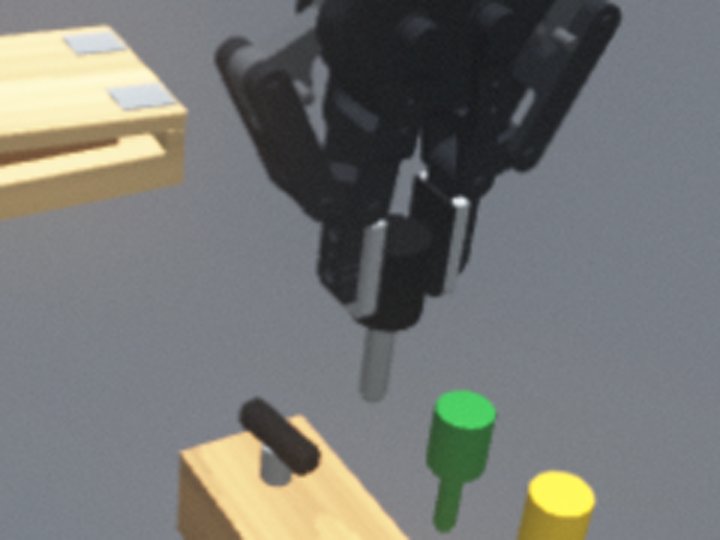

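View pics/w7.png

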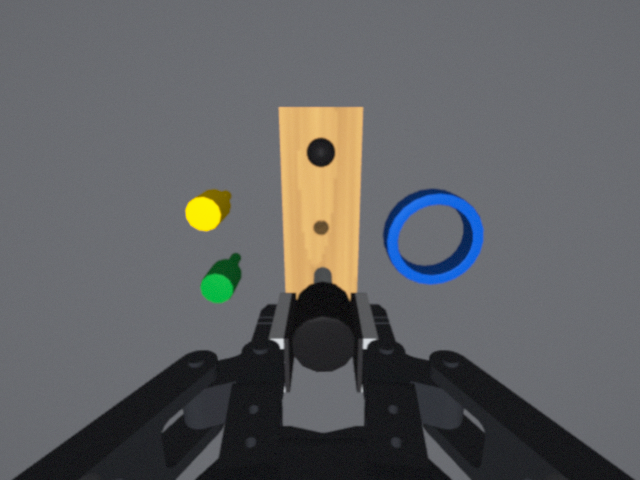

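```bash
python3 - <<'E'
from h import *
p=pose();c=imaging.camera('wrist'); crop(c['frame'],270,180,370,300,6,'pics/w7c.png')
print(atz(c,320.8,227.6,.046,p))
E
python3 -m crank '[[1,[0,-4,0.3],[0,0,0]],[1,[0,-4,0.3],[0,0,0]],[1,[0,-4,0.3],[0,0,0]],[1,[0,-4,0.3],[0,0,0]],[1,[0,-4,0],[0,0,0]],[1,[0,-4,0],[0,0,0]],[1,[0,-4,0],[0,0,0]],[1,[0,-4,0],[0,0,0]],[1,[0,-4,0],[0,0,0]],[1,[0,-4,0],[0,0,0]],[1,[0,0,0],[0,0,0]],[1,[0,0,0],[0,0,0]]]'
```

```text
[0.56955279 0.19877945 0.046     ]
time: 9.05
ee_pos: [0.5556, -0.2147, 0.1696]
tool_rot: [-2.206, -2.199, 0.025]
force: [-0.4, 0.2, -1.3]
width: 0.278
```

View pics/w7c.png

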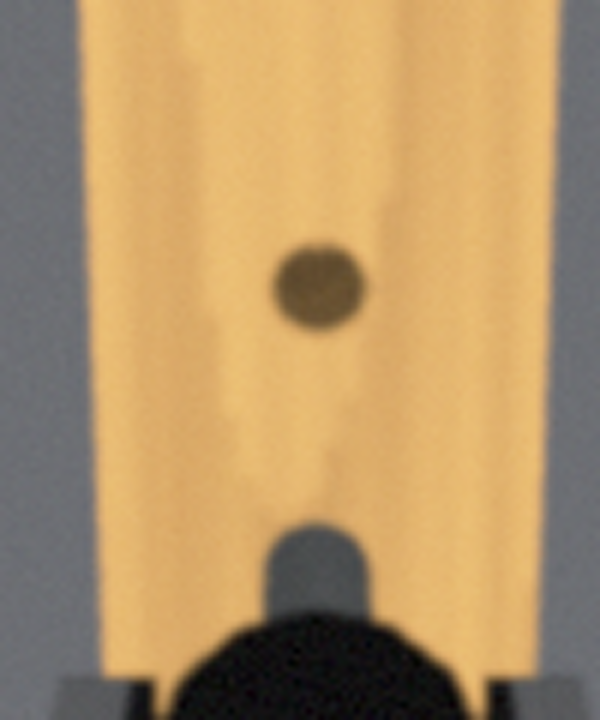

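Run:
```python
from h import *
c=imaging.camera('wrist')
q=(np.array([.57362213,.19992787,.18056283]),np.array([2.22957366,2.20970304,.00732317]))
a=atz(c,322.9,227.4,.046,q); print("rackhole",a,"hole minus TCP at grasp",a[:2]-[.57293,.19982])
p=pose();M=R.from_rotvec(p[1]).as_matrix();print(M.round(4))
Mg=np.array(R.from_rotvec([2.23091312,2.21111845,.00260728]).as_matrix())
print("turn deg",np.degrees(R.from_matrix(Mg@M.T).as_rotvec()))
cv2.imwrite('pics/w8.png',c['frame'])
```

```text
rackhole [0.57375114 0.19850964 0.046     ] hole minus TCP at grasp [ 0.00082114 -0.00131036]
[[ 0.0025  0.9995 -0.0304]
 [ 1.     -0.0023  0.0062]
 [ 0.0061 -0.0305 -0.9995]]
turn deg [-0.31763304 -1.83400479 -0.37583175]
```

View pics/w8.png

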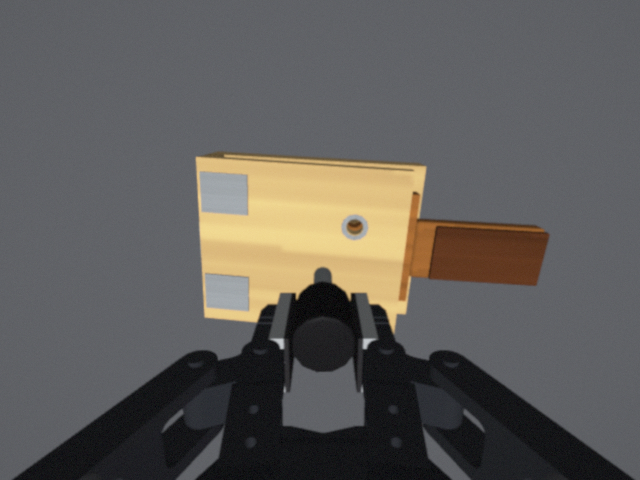

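```bash
python3 -m crank '[[1,[1,0.3,0.5],[-0.3,-1.8,-0.4]],[1,[1,0.3,0.5],[0,0,0]],[1,[0,0,0],[0,0,0]],[1,[0,0,0],[0,0,0]]]';python3 - <<'E'
from h import *
p=pose();M=R.from_rotvec(p[1]).as_matrix()
Mg=R.from_rotvec([2.23091312,2.21111845,.00260728]).as_matrix()
print(p,"turn deg",np.degrees(R.from_matrix(Mg@M.T).as_rotvec()))
c=imaging.camera('wrist');crop(c['frame'],260,160,400,280,5,'pics/w9.png')
E
```

```text
time: 9.43
ee_pos: [0.5764, -0.2031, 0.1782]
tool_rot: [-2.227, -2.212, -0.005]
force: [-0.2, 0.1, -1.6]
width: 0.274
(array([ 0.57639088, -0.2031227 ,  0.17815795]), array([-2.22706214, -2.21177238, -0.00509753])) turn deg [-0.20270998 -0.07285588 -0.11611561]
```

View pics/w9.png

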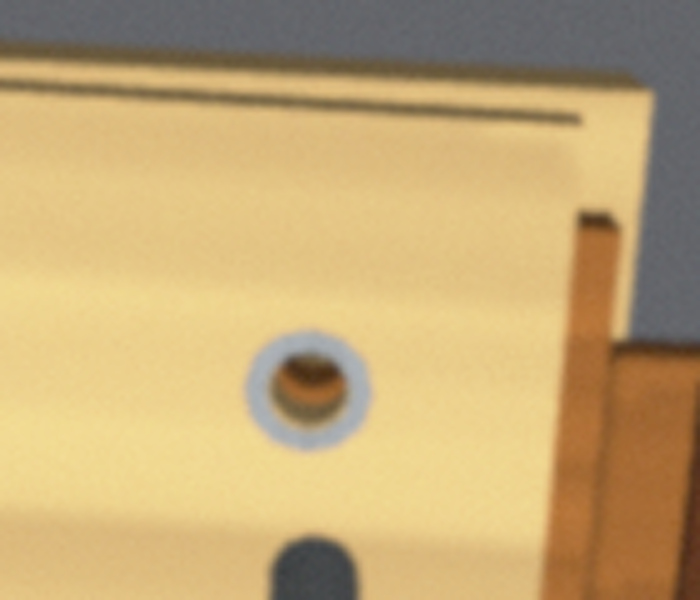

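Run:
```python
from h import *
p=pose();c=imaging.camera('wrist')
a=atz(c,321.4,237.6,.057,p);print(a, "shift mm",(a[:2]-[.00082,-.00131]-p[0][:2])*1e3)
```

```text
[ 0.5751734  -0.20829718  0.057     ] shift mm [-2.42809967 -3.93160189]
```

```bash
python3 -m crank '[[1,[-0.2,-0.4,-2],[-0.2,0,0]],[1,[0,0,-2],[0,0,0]],[1,[0,0,-1.5],[0,0,0]],[1,[0,0,0],[0,0,0]],[1,[0,0,0],[0,0,0]]]';python3 - <<'E'
from h import *
p=pose();M=R.from_rotvec(p[1]).as_matrix()
Mg=R.from_rotvec([2.23091312,2.21111845,.00260728]).as_matrix()
print(p,"turn deg",np.degrees(R.from_matrix(Mg@M.T).as_rotvec()))
c=imaging.camera('wrist');crop(c['frame'],250,200,400,320,5,'pics/w10.png')
c=imaging.camera('scene');crop(c['frame'],200,120,340,220,5,'pics/s10.png')
E
```

```text
time: 9.95
ee_pos: [0.576, -0.2052, 0.1239]
tool_rot: [2.22, 2.216, 0.003]
force: [-0.2, 1.2, -0.1]
width: 0.276
(array([ 0.57603721, -0.20519005,  0.12389677]), array([2.22031144, 2.21629453, 0.00275754])) turn deg [ 0.15370983  0.16007657 -0.4067073 ]
```

View pics/w10.png

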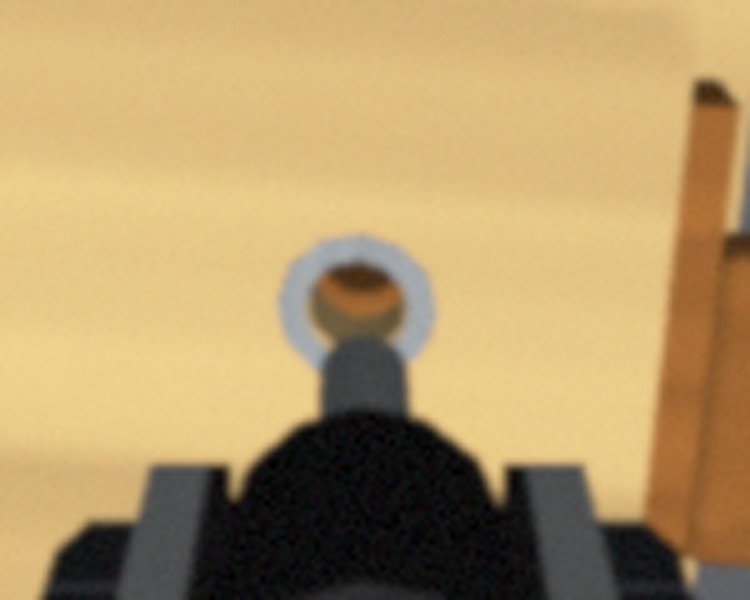

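View pics/s10.png

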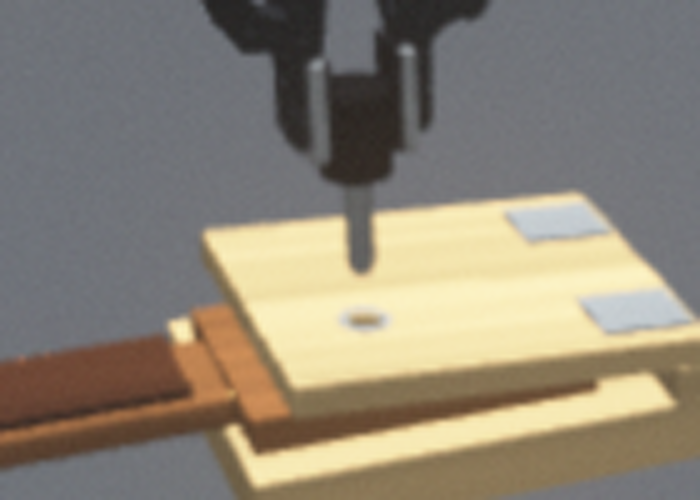

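Run:
```python
from h import *
p=pose();c=imaging.camera('wrist')
a=atz(c,320.9,260,.057,p);print(a, "shift mm",(a[:2]-[.00082,-.00131]-p[0][:2])*1e3)
s=imaging.camera('scene')
# predicted tip in scene for pin offset hypotheses; observed tip bottom crop (362,270)->
print((np.array([362.5,270.5])/5-.5+[200,120]), "hole obs", np.array([365.5,320.5])/5-.5+[200,120])
for off in ([0,0],[.0008,-.0013],[-.001,-.0013]):
    print(off,proj(s,p[0]+[off[0],off[1],-.047]))
print(atz(s,272.6,183.6,.057), proj(s,[.5755,-.2083,.057]))
```

```text
[ 0.57482077 -0.2079821   0.057     ] shift mm [-2.2441856  -1.28226027]
[272.  173.6] hole obs [272.6 183.6]
[0, 0] [272.66695508 173.90429262]
[0.0008, -0.0013] [271.98178631 173.68375842]
[-0.001, -0.0013] [272.94523847 173.49554651]
[ 0.57631852 -0.20824339  0.057     ] [273.02046404 183.49881962]
```

```bash
python3 -m crank '[[1,[-0.2,-0.2,-0.8],[0.1,0.1,0]],[1,[0,0,-0.5],[0,0,0]],[1,[0,0,0],[0,0,0]],[1,[0,0,0],[0,0,0]]]';python3 - <<'E'
from h import *
p=pose();M=R.from_rotvec(p[1]).as_matrix()
Mg=R.from_rotvec([2.23091312,2.21111845,.00260728]).as_matrix()
print(p,"turn deg",np.degrees(R.from_matrix(Mg@M.T).as_rotvec()))
c=imaging.camera('wrist');crop(c['frame'],270,220,370,300,7,'pics/w11.png')
c=imaging.camera('scene');crop(c['frame'],230,150,310,210,8,'pics/s11.png')
E
```

```text
time: 10.48
ee_pos: [0.5763, -0.209, 0.1134]
tool_rot: [2.218, 2.213, 0.006]
force: [-0.1, -1.4, -0.8]
width: 0.275
(array([ 0.57627462, -0.20904844,  0.11337116]), array([2.21782579, 2.21279102, 0.00632712])) turn deg [ 0.23378352  0.42346712 -0.38007508]
```

View pics/w11.png

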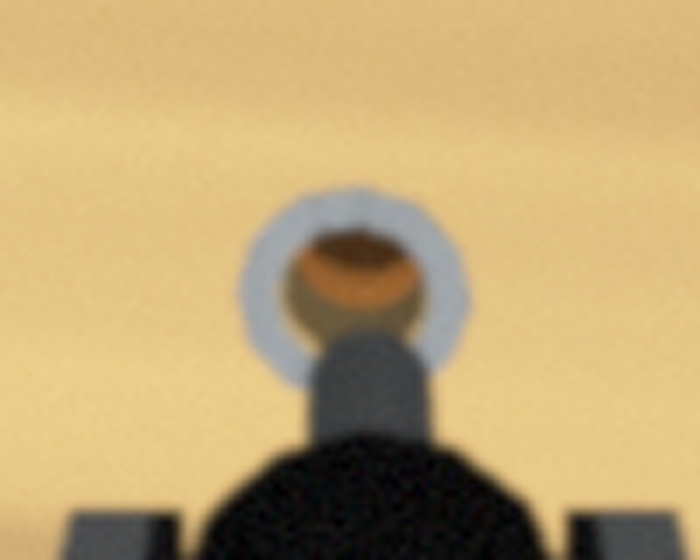

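View pics/s11.png

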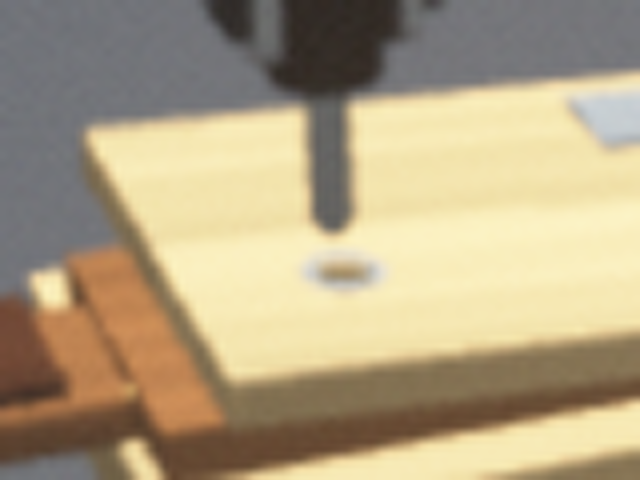

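Run:
```python
from h import *
p=pose();c=imaging.camera('wrist');s=imaging.camera('scene')
a=atz(c,320.3,261.3,.057,p);print(a, "shift mm",(a[:2]-[.00082,-.00131]-p[0][:2])*1e3)
Rt=R.from_rotvec(p[1]).as_matrix(); 
a=atz(s,230+343.5/8-.5,150+270.5/8-.5,.057)
tip_obs=np.array([230+332.5/8-.5,150+233.5/8-.5])
from scipy.optimize import least_squares
z=p[0][2]-.047
r=atz(s,*tip_obs,z); print("scene hole",a,"tip@z",z,r,"shift",(a-r)[:2]*1e3)
print("tool-based pin tip", p[0]+Rt@np.array([-.0013,.0008,.047]))
```

```text
[ 0.57473283 -0.20796545  0.057     ] shift mm [-2.35741033  2.31205502]
scene hole [ 0.57620216 -0.20939436  0.057     ] tip@z 0.06645438952159795 [ 0.57818848 -0.20977757  0.06645439] shift [-1.98632248  0.38320715]
tool-based pin tip [ 0.57748812 -0.21042043  0.06646784]
```

```bash
python3 -m crank '[[1,[-0.17,0.13,0],[0.23,0.42,0]],[1,[0,0,0],[0,0,0]],[1,[0,0,0],[0,0,0]]]';python3 - <<'E'
from h import *
p=pose();M=R.from_rotvec(p[1]).as_matrix()
Mg=R.from_rotvec([2.23091312,2.21111845,.00260728]).as_matrix()
print(p,"turn deg",np.degrees(R.from_matrix(Mg@M.T).as_rotvec()))
print("tool-based pin tip", p[0]+M@np.array([-.0013,.0008,.047]))
c=imaging.camera('wrist');crop(c['frame'],270,220,370,300,7,'pics/w12.png')
c=imaging.camera('scene');crop(c['frame'],230,150,310,210,8,'pics/s12.png')
E
```

```text
time: 10.93
ee_pos: [0.5748, -0.2076, 0.114]
tool_rot: [2.223, 2.219, 0.003]
force: [-0.5, -0.2, -0.8]
width: 0.274
(array([ 0.5747773 , -0.20757751,  0.11397263]), array([2.22331643, 2.21879597, 0.00274055])) turn deg [-0.00423851  0.0024862  -0.39403175]
tool-based pin tip [ 0.5756507  -0.20883923  0.06697289]
```

View pics/w12.png

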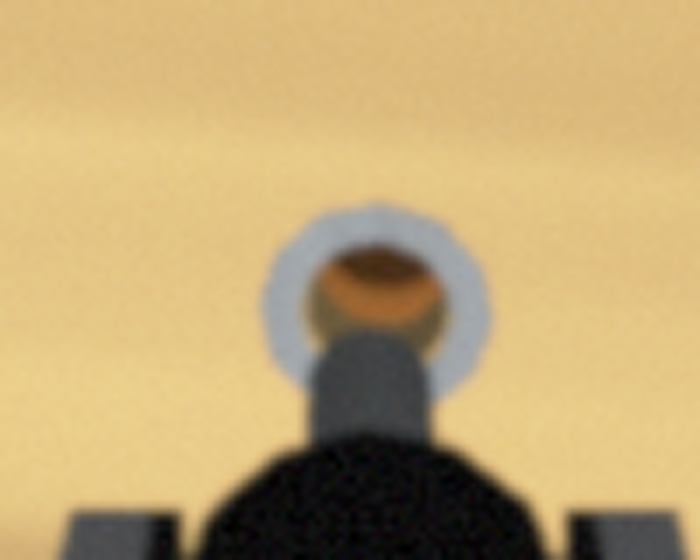

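View pics/s12.png

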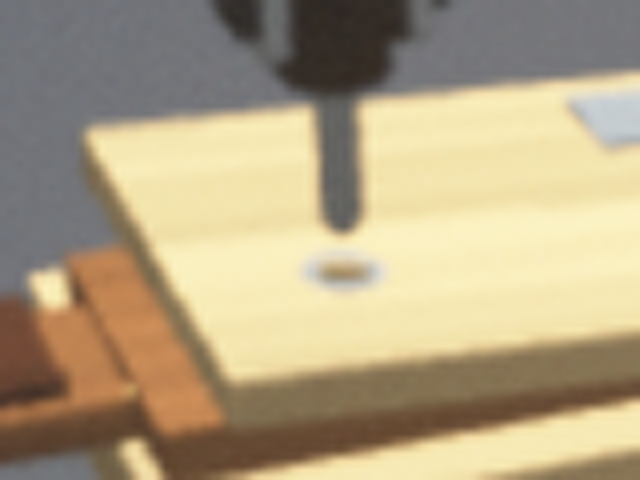

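```bash
python3 -m crank '[[1,[0.04,0,-0.6],[0,0,0]],[1,[0,0,0],[0,0,0]]]';python3 - <<'E'
from h import *
p=pose();M=R.from_rotvec(p[1]).as_matrix()
Mg=R.from_rotvec([2.23091312,2.21111845,.00260728]).as_matrix()
print(p,"turn deg",np.degrees(R.from_matrix(Mg@M.T).as_rotvec()))
print("tool-based pin tip", p[0]+M@np.array([-.0013,.0008,.047]))
c=imaging.camera('wrist');crop(c['frame'],270,220,370,300,7,'pics/w13.png')
c=imaging.camera('scene');crop(c['frame'],230,150,310,210,8,'pics/s13.png')
E
```

```text
time: 11.2
ee_pos: [0.5754, -0.2077, 0.1077]
tool_rot: [2.223, 2.218, 0.003]
force: [-0.3, 0.5, -1.0]
width: 0.277
(array([ 0.57538333, -0.20765442,  0.10770423]), array([2.22287609, 2.21828771, 0.00311705])) turn deg [ 0.01335382  0.03929607 -0.39222633]
tool-based pin tip [ 0.57628693 -0.2089305   0.06070545]
```

View pics/w13.png

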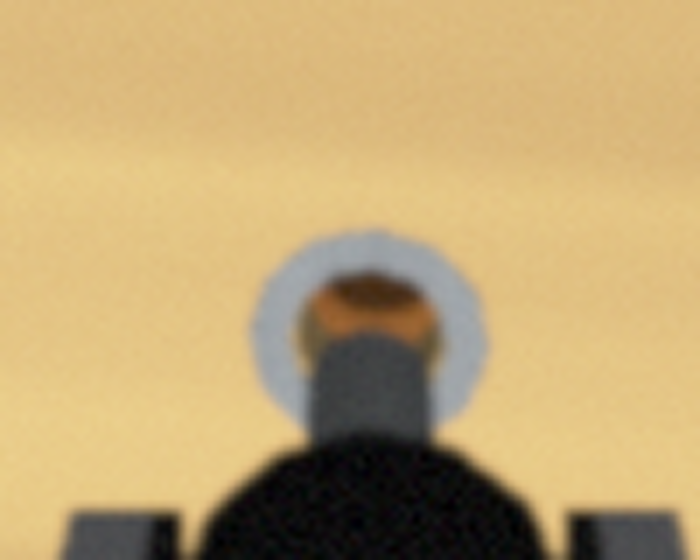

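View pics/s13.png

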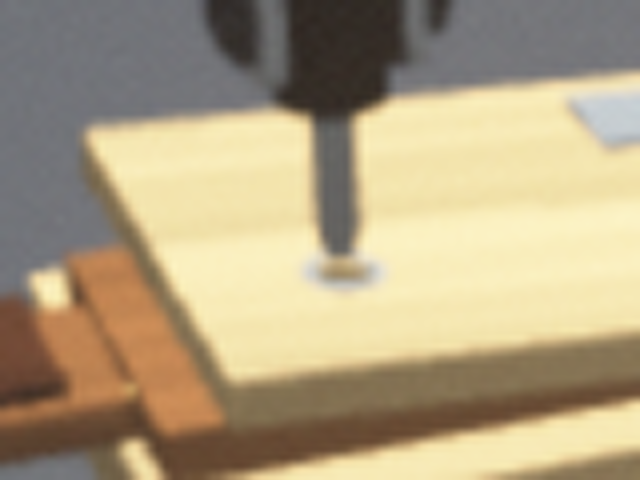

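```bash
python3 -m crank '[[1,[-0.05,0.03,-0.3],[0,0,0]],[1,[0,0,-0.3],[0,0,0]],[1,[0,0,-0.3],[0,0,0]],[1,[0,0,0],[0,0,0]]]';python3 - <<'E'
from h import *
p=pose();M=R.from_rotvec(p[1]).as_matrix()
Mg=R.from_rotvec([2.23091312,2.21111845,.00260728]).as_matrix()
print(p,"turn deg",np.degrees(R.from_matrix(Mg@M.T).as_rotvec()))
print("tool-based pin tip", p[0]+M@np.array([-.0013,.0008,.047]))
c=imaging.camera('wrist');crop(c['frame'],270,220,370,300,7,'pics/w14.png')
c=imaging.camera('scene');crop(c['frame'],230,150,310,210,8,'pics/s14.png')
E
```

```text
time: 11.63
ee_pos: [0.5753, -0.2076, 0.0986]
tool_rot: [2.222, 2.218, 0.004]
force: [0.7, -0.1, -0.6]
width: 0.275
(array([ 0.57534466, -0.20759107,  0.09857759]), array([2.22198315, 2.21756398, 0.00365163])) turn deg [ 0.04609318  0.09927613 -0.39650156]
tool-based pin tip [ 0.57629765 -0.20889376  0.05158051]
```

View pics/w14.png

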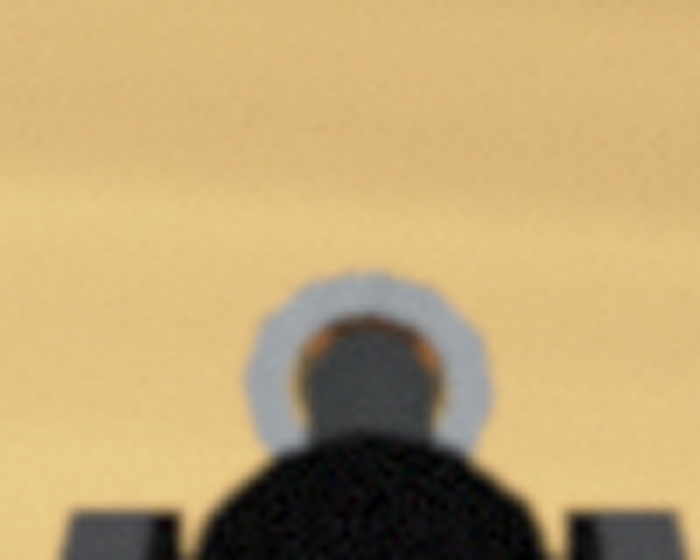

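View pics/s14.png

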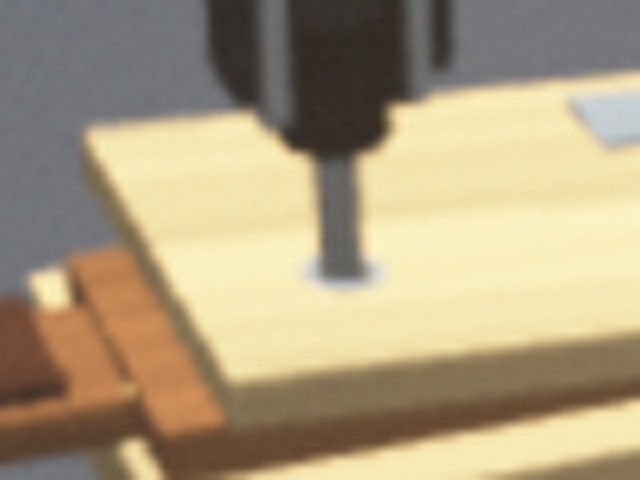

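```bash
python3 -m crank '[[1,[0,0,-0.4],[0,0.1,0]],[1,[0,0,-0.4],[0,0,0]],[1,[0,0,-0.4],[0,0,0]],[1,[0,0,0],[0,0,0]]]'; python3 -m crank '[[1,[0,0,-0.4],[0,0,0]],[1,[0,0,-0.4],[0,0,0]],[1,[0,0,-0.4],[0,0,0]],[1,[0,0,0],[0,0,0]]]'
```

```text
time: 12.07
ee_pos: [0.5757, -0.2077, 0.0862]
tool_rot: [2.222, 2.218, 0.002]
force: [-0.5, 0.3, -0.4]
width: 0.276
time: 12.4
ee_pos: [0.5756, -0.2076, 0.0726]
tool_rot: [2.223, 2.218, 0.002]
force: [0.5, 0.2, -0.3]
width: 0.278
```

```bash
python3 -m crank '[[1,[0,0,-0.4],[0,0,0]],[1,[0,0,-0.3],[0,0,0]],[1,[0,0,-0.3],[0,0,0]]]' 100; python3 -m crank '[[1,[0,0,-0.3],[0,0,0]],[1,[0,0,-0.2],[0,0,0]],[1,[0,0,0],[0,0,0]]]'
```

```text
time: 12.65
ee_pos: [0.5764, -0.208, 0.0625]
tool_rot: [2.221, 2.217, 0.003]
force: [-0.6, 0.9, 3.3]
width: 0.273
time: 12.9
ee_pos: [0.5769, -0.2079, 0.0583]
tool_rot: [2.221, 2.216, 0.004]
force: [-1.6, -0.1, 5.0]
width: 0.274
```

```bash
python3 -m crank '[[1,[-0.05,0,-0.3],[0,0,0]],[1,[0,0,-0.3],[0,0,0]]]'; python3 -m crank '[[1,[0,0,-0.4],[0,0,0]],[1,[0,0,-0.4],[0,0,0]]]'
```

```text
time: 13.07
ee_pos: [0.5771, -0.2078, 0.0567]
tool_rot: [2.22, 2.215, 0.005]
force: [-10.8, 4.9, 36.4]
width: 0.271
time: 13.23
ee_pos: [0.5772, -0.2077, 0.0563]
tool_rot: [2.218, 2.215, 0.005]
force: [-10.1, 4.6, 39.1]
width: 0.268
```

```bash
python3 -m crank '[[1,[-0.05,0,-0.1],[0,0.2,0]],[1,[0,0,-0.15],[0,0,0]]]'; python3 -c "
from h import *
import time
for i in range(4):
    c=imaging.camera('scene'); s=env.state(); print(s['time'],s['ee_pos'],s['force'],R.from_rotvec(s['tool_rot']).as_matrix()[:,2])
crop(c['frame'],230,130,310,190,8,'pics/s15.png')
c=imaging.camera('wrist'); cv2.imwrite('pics/w15.png',c['frame'])"
```

```text
time: 13.4
ee_pos: [0.5769, -0.2079, 0.0585]
tool_rot: [2.218, 2.215, 0.002]
force: [-3.0, -0.2, 4.2]
width: 0.272
13.45 [ 0.57690113 -0.20787146  0.05824556] [-2.02516573  0.40470016  7.72693335] [ 0.00601206 -0.00397175 -0.99997404]
13.5 [ 0.57692546 -0.20784172  0.05803608] [-3.93094132  1.99622848 10.9365518 ] [ 0.00594915 -0.00379713 -0.99997509]
13.55 [ 0.57692297 -0.20782711  0.05800915] [-3.74380157  0.71656649 12.68618486] [ 0.00579992 -0.00372963 -0.99997623]
13.6 [ 0.57693909 -0.20784361  0.05801528] [-3.07651181  2.41233802 11.70409122] [ 0.00577639 -0.0037159  -0.99997641]
```

View pics/s15.png

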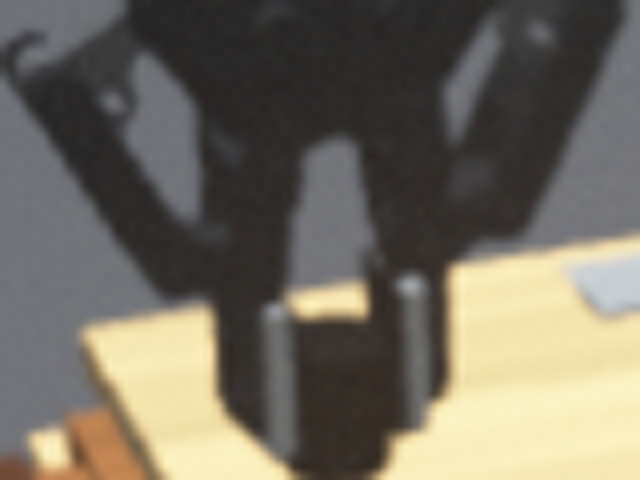

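View pics/w15.png

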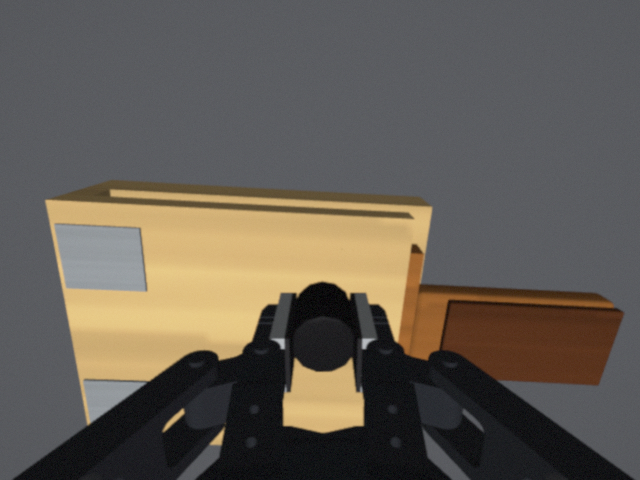

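```bash
python3 -m crank '[[1,[-0.03,0,-0.25],[0,0,0]]]'; python3 -c "
from h import *
for i in range(8):
    c=imaging.camera('scene'); s=env.state(); print(s['time'],s['ee_pos'],s['force'],s['width'])
crop(c['frame'],220,150,340,230,6,'pics/s16.png')"
```

```text
time: 13.73
ee_pos: [0.577, -0.2078, 0.0574]
tool_rot: [2.217, 2.215, 0.003]
force: [-5.4, 4.8, 24.1]
width: 0.27
13.7833 [ 0.57697164 -0.20780434  0.05742011] [-3.66636387  2.31828692 17.86658823] 0.2708800439252849
13.8333 [ 0.57698992 -0.20781835  0.0574889 ] [-4.83381395  2.59217845 16.90583094] 0.26951566960905965
13.8833 [ 0.57697304 -0.20777407  0.05747124] [-3.8270522   3.27605922 16.80350202] 0.27171407008586257
13.9333 [ 0.57696058 -0.20779792  0.05749302] [-3.92615844  2.27748006 17.20689306] 0.2708912431862314
13.9833 [ 0.57696152 -0.20778567  0.05747277] [-3.72215372  2.51137424 17.91456062] 0.2693948158245405
14.0333 [ 0.57697402 -0.20779911  0.05748755] [-5.06745271  3.27083329 17.00970626] 0.26873199223180055
14.0833 [ 0.5770185  -0.20779043  0.05750478] [-3.96685613  1.88445968 16.69420172] 0.26999909246894205
14.1333 [ 0.57698689 -0.20779224  0.05750414] [-3.11454641  1.88542977 18.03713004] 0.27303134013015934
```

View pics/s16.png

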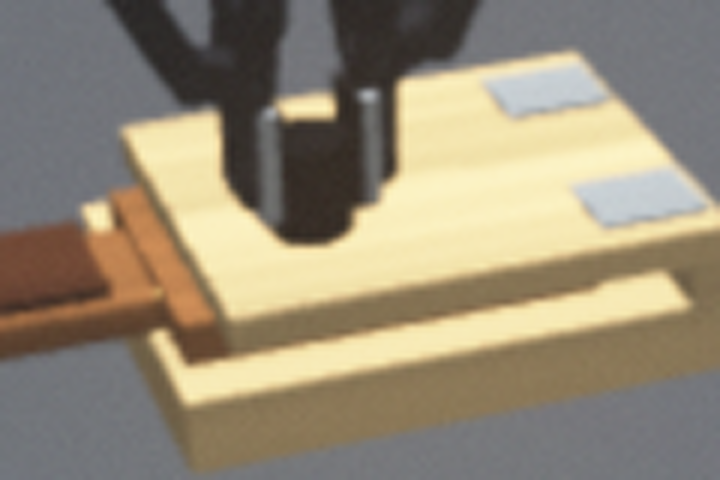

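```bash
python3 -c "
from h import *
s=imaging.camera('scene')
xv=np.array([.9989,-.0477,0]);yv=np.array([.0477,.9989,0]);H=np.array([.5434,-.2293,.038])-.085*xv
for th in (0,.02,.06):
    lx=xv*np.cos(th)+np.array([0,0,np.sin(th)]); lz=-xv*np.sin(th)+np.array([0,0,np.cos(th)])
    print(th,[((proj(s,H+lx*.155+y*yv+.012*lz)-[220,150]+.5)*6).round() for y in(.065,-.065)])
print(env.state()['force'])"
```

```text
0 [array([236., 315.]), array([122., 125.])]
0.02 [array([237., 305.]), array([122., 116.])]
0.06 [array([238., 285.]), array([123.,  98.])]
[-3.42018668  2.72651269 17.41291472]
```

```bash
python3 -c "
from bench import env
env.close_job(); print(env.state()['time'],env.state()['force'])"
```

```text
the job is handed in; nothing more can be done
the job is handed in; nothing more can be done
```

I shut the lid with the closed fingers, took the black cylindrical-knobbed pin from the middle rack hole, and pushed it through the lid into the hole below. I handed the job in at about 14 s, still gripping the pin and pressing down. The hand-in reports no verdict, so the result rests on the checks below.

- **Lid:** In the last scene picture its free-edge corners were at (235,320) and (122,127) in the crop. I predicted (236,315) and (122,125) for a level lid, against (238,285) and (123,98) for one resting unpressed. So it looks fully shut.
- **Press:** The downward force held steady at about 17 N, and closing the lid takes about 8 N. During seating it briefly reached 39 N. A small side load of 3–5 N remained.
- **Pin:** It went in without resistance, and the tool was within about 0.4° of vertical. From the tool height, the tip is about 10–12 mm above the bench (the limit is 16 mm). The knob may have slipped about 1–2 mm in the grip during the hard press.
- **Measurements that disagreed:** The cameras differed by up to about 4 mm on the hole-to-pin distance along x, more than the stated 2 mm accuracy. I settled it by lining up pin and hole in close wrist and scene views. The gripper read about 23.5 mm on the 26 mm knob, but the hold was firm.
- **Other items:** The T pin, ball pin, tape and look-alikes showed no movement while I lifted the pin. I didn't check them again after that.

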